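Take the either-hand twist cap off the feeder hopper

TASK

Open the feeder hopper for refilling: first put it on hold by pressing the three keys of its control pad fully down and letting them spring back, one at a time, from the largest to the smallest. Then take the winged cap of the hopper by its wing, find which way it twists loose (some are left-handed, so if one way hits a stop, turn it about 60 degrees the other way), and lift it straight off. Finish while still holding the cap in the gripper, level and still, a hand's breadth above the open neck, and leave the other things on the bench where they are.

Things in the scene. Friction and masses are not known exactly. Their poses are not given: they have to be found in the camera images.
- hopper: fixed round feeder hopper of cream plastic, 112 mm across at the foot, 94 mm body, 68 mm neck whose rim is 120 mm above the bench; a feed trough 28 mm high reaches 91 mm out on its -x side; origin at the centre of its underside, z up
- cap: grey twist-lock cap on the hopper neck, 90 g: disc 70 mm across, 6 mm thick, on the rim; a hidden locking bar reaches 27 mm below. Origin: disc underside, on the turning axis. A turn of about 60 degrees (55 to 90 all do) the right way, clockwise or anticlockwise, not visible, frees it to lift straight out; the wrong way it meets a hard stop after 5 to 17 degrees. It turns easily; locked, it rises 2 mm
- cap_grip (a point): centre of the upright wing on top of the cap, on its turning axis: a flat-sided bar 50 mm long along the cap's x axis, 14 mm thick along its y axis, 26 mm high (from 13 mm above to 13 mm below this point, where the disc begins); 139 mm above the bench when the cap is on
- pad: fixed control pad of the feeder, a cream slab 90 x 210 x 18 mm with three keys in a row along its y axis; origin at the centre of its underside
- key_large_top (a point): largest round key on the control pad, 44 mm across: centre of its top face, 40 mm above the bench when up, 10 mm above its round collar (60 mm across); the keys stand 60 mm apart in a row in any order, all in the same dark plastic
- key_medium_top (a point): medium round key on the control pad, 32 mm across: centre of its top face, 40 mm above the bench when up, 10 mm above its round collar (48 mm across); the keys stand 60 mm apart in a row in any order, all in the same dark plastic
- key_small_top (a point): smallest round key on the control pad, 22 mm across: centre of its top face, 40 mm above the bench when up, 10 mm above its round collar (38 mm across); the keys stand 60 mm apart in a row in any order, all in the same dark plastic
- key_large (a joint): travel of the largest key in m: 0 up, 0.006 fully down; springs back; starts to move at about 1.5 N, bottoms at about 5 N
- key_medium (a joint): travel of the medium key in m: 0 up, 0.006 fully down; springs back; starts to move at about 1.5 N, bottoms at about 5 N
- key_small (a joint): travel of the smallest key in m: 0 up, 0.006 fully down; springs back; starts to move at about 1.5 N, bottoms at about 5 N
- bowl: bystander: speckled stoneware bowl, 120 mm across, 45 mm high; origin at the centre of its underside
- brush: bystander: purple silicone grooming brush, 160 mm long, 34 mm wide, 23 mm high, lying along its x axis; origin under its middle
- twigs: bystander: bundle of hazel chew twigs, 150 mm long, 42 mm wide, 38 mm high, lying along its x axis; origin under its middle
- rake: bystander: small chrome hand rake with a wooden handle, 245 mm long, lying along its x axis (handle from -140 to -30 mm, head 90 mm wide at +60 to +103 mm), 22 mm high; origin under its middle
- lick: bystander: round mineral lick, 66 mm across, 30 mm high; origin under its centre
- bottle: bystander: standing clear drinking bottle, 60 mm across, 130 mm high; origin under its centre
Things that resemble listed ones, but are neither listed nor needed, are in the scene too. Leave any red look-alike of the cap alone.

How it is judged:
By the outcome, as a careful person would: the job done as asked, in the order asked, and still so for the second after the job is handed in, while the arm keeps its last pose, push and grip.
It also fails if it takes over 67 s, if anything falls off the work surface, if the arm or the gripper's body presses on something with over 40 N, if the wrist force passes 120 N, or if a joint passes its speed limit or range.

ROBOT

A 6-joint arm with a two-finger parallel gripper is mounted at the origin on the work surface. World frame = base frame: x ahead of the robot, y to its left, z up, the work surface at z = 0. Lengths are in m, angles in rad, forces in N, time in s.
With the tool pointing down it reaches from about 0.25 to 0.725 m from the base axis. Payload 4 kg.
Tool frame: the origin (TCP) lies midway between the tips of the shut fingers; the grasp point (between the pads) lies 19 mm behind it; z points along the fingers, y is the direction in which the jaws open and shut (so a half turn about z gives the same grasp; the last joint's range is limited). The gripper opens to 85 mm and grips with 20 to 120 N. Pads are 22 mm wide; open, the fingers measure 114 mm over their backs; the gripper's body (76 mm by 85 mm) begins 54 mm behind the grasp point. The pads swing forward as they close: fully open they stand 13 mm farther back than shut.
Start: joints at [1.142, 0.241, 0.005, 1.335, 0, 1.571], TCP at [0.208, 0.455, 0.231] pointing down, gripper open.
Joint ranges: [-2.72, 2.72], [-1.05, 1.87], [-1.09, 1.28], [-1.99, 2.15], [-1.42, 1.44], [-3.14, 3.14]. Speed limits (rad/s): [2.79, 2.79, 3.14, 3.14, 3.14, 3.14].

INTERFACE

Orientations are given as a unit quaternion [x, y, z, w].
In Python, from workcell import bot, eyes, job gives the robot as it stands.
- The arm moves only by the shell command python3 -m crank 'ROWS'. ROWS is a JSON object of lists of equal length, an entry for each row: "dr": the turn, a rotation vector about the tool's x, y, z in rad, a list of three; "travel": the shift along the tool's x, y, z in m, a list of three; "hand": the finger opening in m, from 0 to 0.0854. In form: {"dr": [[wx, wy, wz], ...], "travel": [[x, y, z], ...], "hand": [hand, ...]}. A call has 1 to 10 rows; each row is the pose to reach, as a shift and turn from the pose commanded when the call began, along the tool's axes at that moment; what a row does not reach only later rows make up. A row lasts 1/8 s, in which the tool goes at most 62.5 mm and 10.7 degrees, less where a joint would pass 70% of its speed; a pose out of reach is approached as far as the arm can. A call with a gripper value outside its range is refused whole. The fingers move at their own pace and stop on an object; the grip force is fixed at half the most. Time passes only in rows, so rows that repeat a pose let the fingers close. It gives the time, the measured TCP pose, the force and the opening at its end, in the units of the state.
- bot.get_obs(): the state, without advancing time (a new reading comes with each control period).
- eyes.camera(name): name is "scene" or "top" or "wrist"; returns a dict with "color" (400x640x3 uint8, red, green, blue), "K" (3x3 intrinsics, pixels), "R" (3x3) and "t" (3): a world point X has camera coordinates R X + t; the wrist camera has in their place "T_tool_cam" (4x4, takes a point from camera to tool coordinates, whose origin is the TCP and whose axes are the flange's). Camera axes: x right, y down, z forward; pixel columns grow to the right and rows downward; lengths in m; the calibration is good to about 2 mm. The wrist camera is an equidistant fisheye: a pixel r from the principal point sees the ray r / f radians off the axis. A picture is of the moment at which its call begins: read the wrist's pose just before it. There is no depth.
- job.job_done(): hands the job in, once; it reports no verdict.
The state is a dict: "clock": time; "joint_pos": joint angles; "joint_vel": joint speeds; "tau": joint torques, N m; "eef_pos": TCP position; "tool_rot": TCP orientation; "ft_force": force on the tool from outside, world axes, zero at the start; "ft_torque": the same for the moment, N m; "grip_width": finger opening in m.
Only numpy, scipy, OpenCV 4.12 (cv2) and the standard library are available. Lean on these libraries where they do the work, as an engineer would, in place of code of your own. Each camera call takes 0.05 s, during which the arm holds its last target.

## Working session

There is one attempt and no reset: what is moved stays moved. The work goes in short steps, Python scripts to look and compute and a shell command to move; the robot and the scene stay as the last step left them, time stands still between calls to the robot, and variables do not carry over. Pictures are saved under pics/ and viewed, and the job is handed in when it is done.

```bash
mkdir -p pics; ls
python3 - <<'E'
from workcell import bot,eyes,job
import cv2
print(bot.get_obs())
for n in ["scene","top","wrist"]:
    c=eyes.camera(n); cv2.imwrite(f"pics/{n}0.png",c["color"][:,:,::-1]); print(n,{k:v for k,v in c.items() if k!="color"})
E
```

```text
pics
{'clock': 0.0, 'joint_pos': array([ 1.14196941e+00,  2.41421732e-01,  3.73517372e-03,  1.33518031e+00,
       -7.33829805e-06,  1.57080271e+00]), 'joint_vel': array([ 0.00036884, -0.00060791,  0.00059987,  0.00089254,  0.00037965,
       -0.00043729]), 'tau': array([ 2.01075331e-03, -3.72322369e+01,  2.52405882e+01,  1.71317614e-02,
        8.05139575e-05, -4.71673133e-06]), 'eef_pos': array([0.20764667, 0.45416301, 0.23041275]), 'tool_rot': array([ 2.12777352e-01,  9.77100162e-01, -1.01234706e-03, -2.16690967e-04]), 'ft_force': array([ 0.38603743, -0.51369319, -0.31260466]), 'ft_torque': array([0.01321496, 0.00719662, 0.00087119]), 'grip_width': 0.08533795355549079}
scene {'K': array([[519.77699092,   0.        , 319.57184094],
       [  0.        , 519.77699092, 196.06332701],
       [  0.        ,   0.        ,   1.        ]]), 'R': array([[ 0.76712159,  0.64148094, -0.00516523],
       [ 0.50701103, -0.61120802, -0.60775371],
       [-0.39301945,  0.46360216, -0.79410877]]), 't': array([-0.41067905, -0.23523857,  1.74884841])}
top {'K': array([[397.12224033,   0.        , 313.01268313],
       [  0.        , 397.12224033, 200.604919  ],
       [  0.        ,   0.        ,   1.        ]]), 'R': array([[-0.00868295, -0.99988686, -0.01228338],
       [-0.99649621,  0.00967408, -0.08307653],
       [ 0.08318596,  0.01151899, -0.99646747]]), 't': array([-0.05221651,  0.5625436 ,  0.96769737])}
wrist {'K': array([[309.70691629,   0.        , 319.24072243],
       [  0.        , 309.70691629, 199.83796318],
       [  0.        ,   0.        ,   1.        ]]), 'T_tool_cam': array([[ 6.17630281e-04, -9.47257381e-01, -3.20473202e-01,
         8.25193145e-02],
       [ 9.99999735e-01,  7.08793095e-04, -1.67812391e-04,
        -2.20135805e-04],
       [ 3.86110718e-04, -3.20473013e-01,  9.47257567e-01,
        -1.43291983e-01],
       [ 0.00000000e+00,  0.00000000e+00,  0.00000000e+00,
         1.00000000e+00]])}
```

View pics/top0.png

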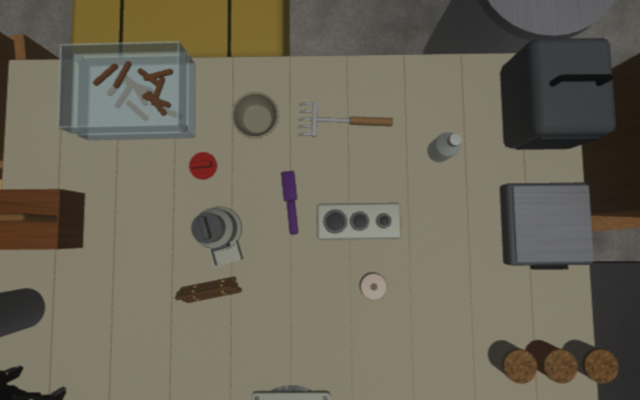

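View pics/scene0.png

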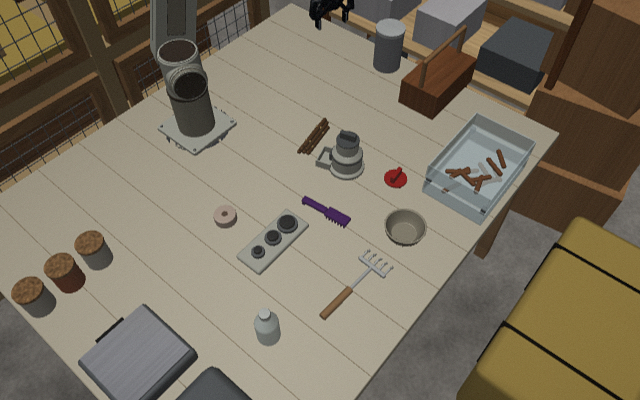

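View pics/wrist0.png

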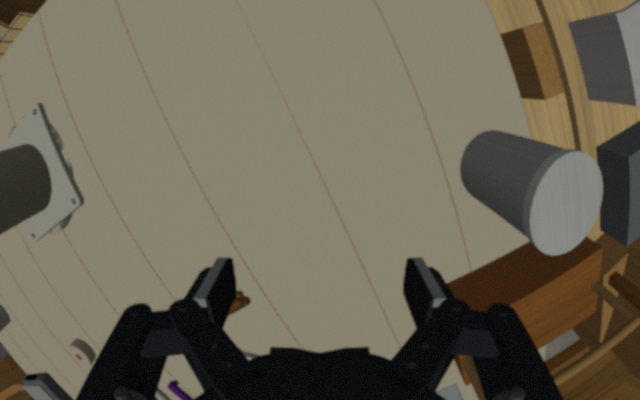

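The top view shows the pad keys at (335,221), (360,221) and (384,221). The grey cap is at (209,228), and the red look-alike is at (203,166). Next I'll enlarge both areas.

```bash
cat > h.py <<'E'
import numpy as np,cv2
def proj(c,X): 
    p=c["K"]@(c["R"]@np.asarray(X,float)+c["t"]); return p[:2]/p[2]
def ray(c,uv,z):
    d=c["R"].T@(np.linalg.inv(c["K"])@np.array([uv[0],uv[1],1.])); o=-c["R"].T@c["t"]
    return o+d*(z-o[2])/d[2]
E
python3 - <<'E'
from workcell import eyes
import cv2,numpy as np
from h import *
a=eyes.camera("top");b=eyes.camera("scene")
np.savez("cams.npz",tc=a["color"],sc=b["color"])
f=lambda im,x0,y0,w,h,s:cv2.resize(im[y0:y0+h,x0:x0+w,::-1],None,fx=s,fy=s,interpolation=cv2.INTER_CUBIC)
A=f(a["color"],310,195,100,50,4);B=f(a["color"],180,145,100,130,4)
cv2.imwrite("pics/pad_t.png",A);cv2.imwrite("pics/cap_t.png",B)
cv2.imwrite("pics/s.png",f(b["color"],225,110,190,165,4))
for n,uv,z in [("L",(335,221),.04),("M",(360,221),.04),("S",(384,221),.04),("capwing",(209,228),.152)]: print(n,ray(a,uv,z))
E
```

```text
L [ 0.51017098 -0.1108005   0.04      ]
M [ 0.50961815 -0.17171559  0.04      ]
S [ 0.50908823 -0.2301057   0.04      ]
capwing [0.49398511 0.16669663 0.152     ]
```

View pics/pad_t.png

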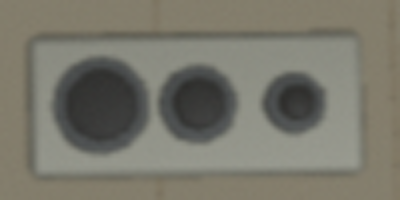

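View pics/cap_t.png

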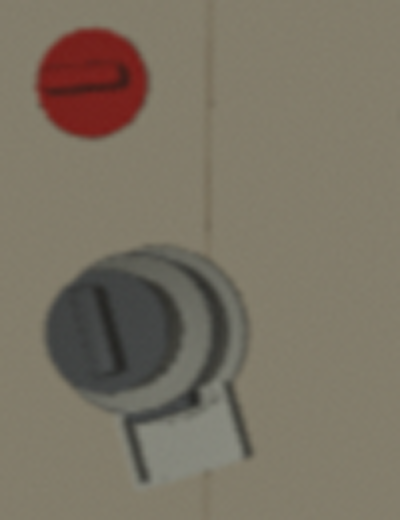

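View pics/s.png

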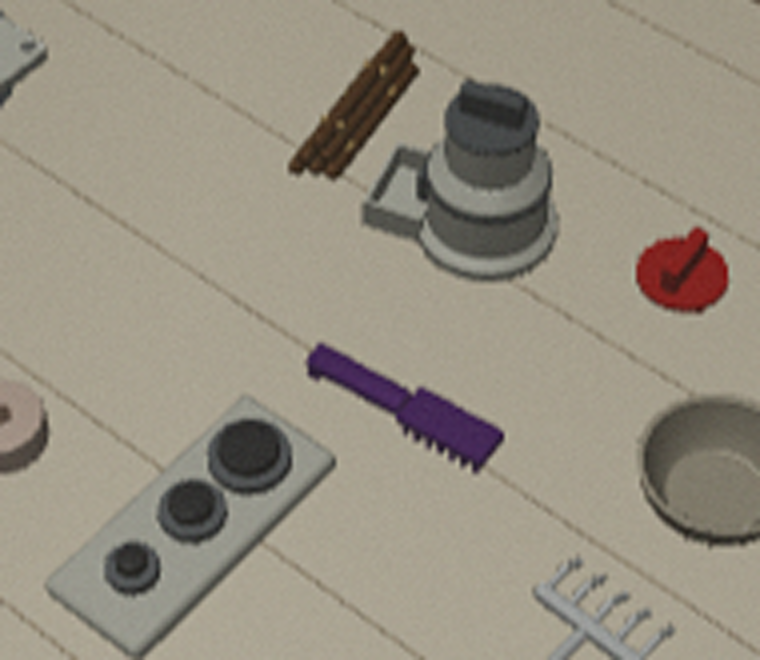

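The keys differ clearly in size, in the order L, M, S going right. The grey cap on the hopper has its wing at crop pixels of about (98,330). The red disc on the bench is the look-alike. Now I'll take precise measurements.

Run:
```python
from workcell import eyes
import cv2,numpy as np
from h import *
T=eyes.camera("top");S=eyes.camera("scene")
s=8
def up(im,x0,y0,w,h): return cv2.GaussianBlur(cv2.resize(im[y0:y0+h,x0:x0+w],None,fx=s,fy=s,interpolation=cv2.INTER_CUBIC),(0,0),3)
def comps(c,x0,y0,w,h,lo,hi,z,amin):
    g=cv2.cvtColor(up(c["color"],x0,y0,w,h),cv2.COLOR_RGB2GRAY)
    m=((g>=lo)&(g<hi)).astype(np.uint8)
    for k in cv2.findContours(m,cv2.RETR_EXTERNAL,cv2.CHAIN_APPROX_NONE)[0]:
        A=cv2.contourArea(k)
        if A<amin*64: continue
        M=cv2.moments(k);u=np.array([M["m10"]/M["m00"],M["m01"]/M["m00"]]);p=(u+.5)/s-.5+[x0,y0]
        P=ray(c,p,z); depth=(c["R"]@P+c["t"])[2]
        print("  px",p.round(2),"A",round(A/64,1),"eqdiam mm",round(2*np.sqrt(A/64/np.pi)*depth/c["K"][0,0]*1000,1),"P",P.round(4))
for th in (60,68): 
    print("keys top",th); comps(T,312,198,95,45,0,th,.040,20)
    print("keys scene",th); comps(S,240,205,70,65,0,th,.040,20)
t=T["color"]
print(t[221,325:395].mean(1).astype(int)); print(t[228,188:245].mean(1).astype(int))
```

```text
keys top 60
  px [383.39 219.32] A 44.9 eqdiam mm 18.4 P [ 0.5132 -0.2287  0.04  ]
  px [358.69 219.35] A 94.8 eqdiam mm 26.8 P [ 0.5137 -0.1686  0.04  ]
  px [334.15 219.68] A 192.6 eqdiam mm 38.2 P [ 0.5134 -0.1088  0.04  ]
keys scene 60
  px [257.41 249.9 ] A 51.1 eqdiam mm 21.8 P [ 0.5142 -0.2363  0.04  ]
  px [272.48 235.6 ] A 97.6 eqdiam mm 30.7 P [ 0.514  -0.1766  0.04  ]
  px [286.85 221.87] A 169.4 eqdiam mm 41.3 P [ 0.5137 -0.1172  0.04  ]
keys top 68
  px [383.71 219.83] A 70.2 eqdiam mm 23.0 P [ 0.5119 -0.2295  0.04  ]
  px [359.17 220.15] A 140.9 eqdiam mm 32.7 P [ 0.5117 -0.1697  0.04  ]
  px [334.77 220.57] A 261.7 eqdiam mm 44.5 P [ 0.5112 -0.1103  0.04  ]
keys scene 68
  px [257.4  249.92] A 58.1 eqdiam mm 23.3 P [ 0.5141 -0.2364  0.04  ]
  px [272.47 235.64] A 106.8 eqdiam mm 32.2 P [ 0.5141 -0.1767  0.04  ]
  px [289.73 230.17] A 25.5 eqdiam mm 15.8 P [ 0.5386 -0.1328  0.04  ]
  px [286.83 221.9 ] A 181.9 eqdiam mm 42.8 P [ 0.5137 -0.1173  0.04  ]
[ 76  62  49  50  53  53  54  53  55  55  57  56  56  58  56  57  58  57
  57  68  79  92 117 132 110  81  76  73  57  49  53  54  55  57  57  58
  58  59  58  58  58  70  79  90 115 138 142 141 143 137 111  78  76  80
  66  50  50  56  58  59  60  57  57  61  74  89 116 140 142 142]
[121 119 110  89  70  65  65  67  66  66  67  62  61  63  65  68  70  68
  53  40  40  52  64  68  69  69  69  69  70  69  69  69  68  59  55  57
  61  78  98 108 109 106 108 105  87  62  55  57  66  90 111 112 101  93
 104 117 120]
```

```bash
python3 -m crank '{"dr":[[0,0,-0.15],[0,0,-0.3],[0,0,-0.45],[0,0,-0.6],[0,0,-0.66],[0,0,-0.66],[0,0,-0.66],[0,0,-0.66],[0,0,-0.66],[0,0,-0.66]],"travel":[[-0.04,-0.03,0],[-0.09,-0.07,0],[-0.14,-0.11,0],[-0.19,-0.145,0.01],[-0.24,-0.185,0.01],[-0.29,-0.22,0.02],[-0.34,-0.26,0.02],[-0.40,-0.305,0.03],[-0.46,-0.35,0.03],[-0.512,-0.389,0.03]],"hand":[0.06,0.04,0.02,0,0,0,0,0,0,0]}'
python3 -m crank '{"dr":[[0,0,0],[0,0,0]],"travel":[[0,0,0],[0,0,0]],"hand":[0,0]}'
python3 - <<'E'
from workcell import bot,eyes
import cv2,numpy as np,pickle
o=bot.get_obs();c=eyes.camera("wrist");cv2.imwrite("pics/w1.png",c["color"][:,:,::-1]);pickle.dump((o,c),open("w1.pkl","wb"))
print(o["joint_pos"],o["tool_rot"],o["eef_pos"],o["ft_force"],o["clock"])
E
```

```text
clock: 1.6
eef_pos: [0.4933, -0.0787, 0.2017]
tool_rot: [-0.115, 0.993, 0.0, 0.0]
ft_force: [2.3, 0.4, 0.9]
grip_width: -0.0
clock: 1.85
eef_pos: [0.4921, -0.0767, 0.2014]
tool_rot: [-0.115, 0.993, 0.0, -0.001]
ft_force: [-1.4, 0.6, 0.7]
grip_width: -0.0002
[-1.54900791e-01  2.53034361e-01 -5.75775752e-02  1.26145432e+00
  3.60282174e-04 -3.85208267e-01] [-1.14899271e-01  9.93376928e-01  3.43010742e-04 -5.63893401e-04] [ 0.49214826 -0.07673912  0.20138147] [-1.40468734  0.60677471  0.73018979] 1.85
```

View pics/w1.png

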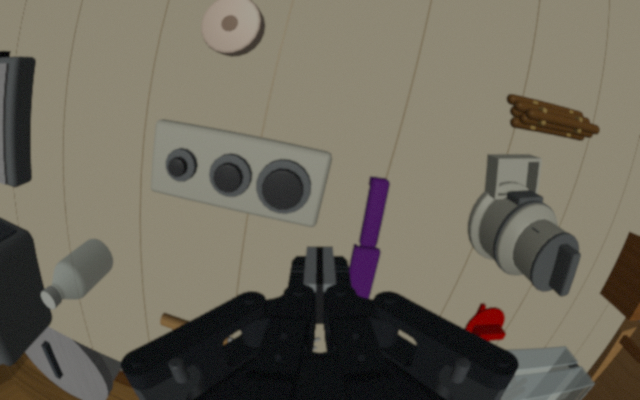

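The wrist view has the keys at L (284,187), M (231,175) and S (179,164). The hopper's grey cap is at (552,258). Next I'll cast rays onto z=0.04.

```bash
cat >> h.py <<'E'
from scipy.spatial.transform import Rotation as Ro
def wray(o,c,uv,z):
    K=c["K"];d=np.array([(uv[0]-K[0,2])/K[0,0],(uv[1]-K[1,2])/K[1,1]]);th=np.hypot(*d)
    v=np.array([*(d/th*np.sin(th)),np.cos(th)]) if th>0 else np.array([0,0,1.])
    T=c["T_tool_cam"];R=Ro.from_quat(o["tool_rot"]).as_matrix()
    w=R@T[:3,:3]@v; p=o["eef_pos"]+R@T[:3,3]
    return p+w*(z-p[2])/w[2]
E
python3 - <<'E'
import pickle
from h import *
o,c=pickle.load(open("w1.pkl","rb"))
s=8;x0,y0,w,h=150,130,170,90
g=cv2.cvtColor(cv2.GaussianBlur(cv2.resize(c["color"][y0:y0+h,x0:x0+w],None,fx=s,fy=s,interpolation=cv2.INTER_CUBIC),(0,0),3),cv2.COLOR_RGB2GRAY)
cv2.imwrite("pics/w1g.png",g[:, :][::2,::2])
for th in(50,60,70):
  for k in cv2.findContours((g<th).astype(np.uint8),cv2.RETR_EXTERNAL,cv2.CHAIN_APPROX_NONE)[0]:
    if cv2.contourArea(k)<150*64/4: continue
    M=cv2.moments(k);u=np.array([M["m10"]/M["m00"],M["m01"]/M["m00"]]);p=(u+.5)/s-.5+[x0,y0]
    pts=np.array([wray(o,c,(q+.5)/s-.5+[x0,y0],.04)[:2] for q in k[::20,0]]).astype(np.float32)
    print(th,p.round(1),wray(o,c,p,.04).round(4),cv2.minEnclosingCircle(pts))
R=Ro.from_quat(o["tool_rot"]).as_matrix();print(R.round(3))
E
```

```text
50 [282.5 188.4] [ 0.5084 -0.1119  0.04  ] ((0.5089670419692993, -0.11222483962774277), 0.02184135839343071)
50 [228.5 178.5] [ 0.5106 -0.17    0.04  ] ((0.5091661214828491, -0.1709049791097641), 0.016177572309970856)
50 [178. 167.] [ 0.5103 -0.2292  0.04  ] ((0.5090264081954956, -0.23023247718811035), 0.011687081307172775)
60 [282.4 188.6] [ 0.5086 -0.112   0.04  ] ((0.5090323090553284, -0.11219882220029831), 0.0224543996155262)
60 [228. 177.] [ 0.5091 -0.1708  0.04  ] ((0.5095264315605164, -0.17089524865150452), 0.01691308245062828)
60 [177.6 166.3] [ 0.5096 -0.2298  0.04  ] ((0.5093943476676941, -0.23029354214668274), 0.012454355135560036)
60 [193.1 160.7] [ 0.4998 -0.2121  0.04  ] ((0.5011864304542542, -0.21584808826446533), 0.012394980527460575)
70 [282.3 188.7] [ 0.5087 -0.112   0.04  ] ((0.5091890692710876, -0.1120796799659729), 0.023299703374505043)
70 [227.9 177.1] [ 0.5092 -0.1709  0.04  ] ((0.5094128847122192, -0.1709672063589096), 0.017652640119194984)
70 [246.2 166.6] [ 0.4939 -0.1532  0.04  ] ((0.4963299036026001, -0.1560392677783966), 0.01454318780452013)
70 [177.6 166.3] [ 0.5096 -0.2298  0.04  ] ((0.5098128914833069, -0.22979287803173065), 0.013156919740140438)
70 [192.4 160.9] [ 0.5002 -0.2129  0.04  ] ((0.5028670430183411, -0.2185135781764984), 0.014372940175235271)
[[-0.974 -0.228 -0.001]
 [-0.228  0.974  0.001]
 [ 0.001  0.001 -1.   ]]
```

View pics/w1g.png

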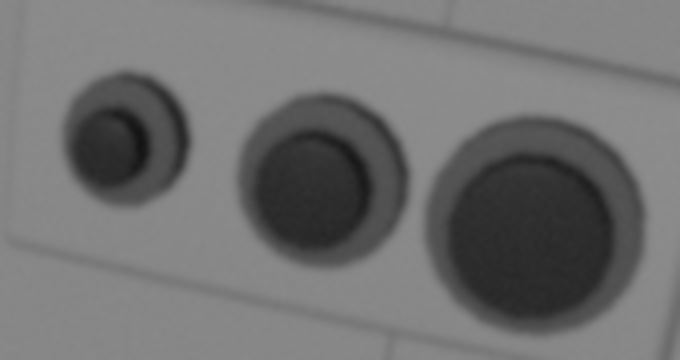

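The key tops come out at L (.510,-.112), M (.510,-.171) and S (.510,-.231). The radii are 22, 16 and 11.5 mm at 60 mm pitch, and the top view agrees. Moving down above L.

```bash
python3 -m crank '{"dr":[[0,0,0],[0,0,0],[0,0,0],[0,0,0],[0,0,0],[0,0,0]],"travel":[[-0.01,-0.038,0.02],[-0.01,-0.038,0.06],[-0.01,-0.038,0.1],[-0.01,-0.038,0.14],[-0.01,-0.038,0.146],[-0.01,-0.038,0.146]],"hand":[0,0,0,0,0,0]}'
```

```text
clock: 2.65
eef_pos: [0.5114, -0.1105, 0.0566]
tool_rot: [-0.116, 0.993, -0.0, 0.0]
ft_force: [1.1, 0.3, 0.0]
grip_width: -0.0003
```

```bash
python3 -m crank '{"dr":[[0,0,0],[0,0,0],[0,0,0],[0,0,0],[0,0,0]],"travel":[[0,0,0.01],[0,0,0.016],[0,0,0.019],[0,0,0.021],[0,0,0.021]],"hand":[0,0,0,0,0]}'
```

```text
clock: 3.28
eef_pos: [0.5117, -0.1115, 0.0352]
tool_rot: [-0.115, 0.993, -0.0, 0.001]
ft_force: [0.1, 1.5, 3.7]
grip_width: -0.0
```

```bash
python3 -m crank '{"dr":[[0,0,0],[0,0,0],[0,0,0],[0,0,0]],"travel":[[0,0,0.001],[0,0,0.002],[0,0,0.0025],[0,0,0.0025]],"hand":[0,0,0,0]}'
```

```text
clock: 3.78
eef_pos: [0.5117, -0.1115, 0.0339]
tool_rot: [-0.115, 0.993, -0.0, 0.001]
ft_force: [-2.0, 1.1, 13.6]
grip_width: -0.0001
```

Bottomed: 13.6 N at z=0.034. Raise and move on to M.

```bash
python3 -m crank '{"dr":[[0,0,0],[0,0,0],[0,0,0],[0,0,0],[0,0,0],[0,0,0],[0,0,0]],"travel":[[0,0,-0.015],[0,0,-0.028],[0,0,-0.028],[0.008,-0.03,-0.028],[0.015,-0.0575,-0.028],[0.015,-0.0575,-0.028],[0.015,-0.0575,-0.028]],"hand":[0,0,0,0,0,0,0]}'
```

```text
clock: 4.65
eef_pos: [0.5091, -0.1704, 0.0596]
tool_rot: [-0.115, 0.993, 0.0, -0.001]
ft_force: [-0.6, 0.8, 0.6]
grip_width: 0.0003
```

```bash
python3 -m crank '{"dr":[[0,0,0],[0,0,0],[0,0,0],[0,0,0],[0,0,0],[0,0,0],[0,0,0],[0,0,0]],"travel":[[0,0,0.01],[0,0,0.018],[0,0,0.021],[0,0,0.0235],[0,0,0.0255],[0,0,0.027],[0,0,0.028],[0,0,0.028]],"hand":[0,0,0,0,0,0,0,0]}'
```

```text
clock: 5.65
eef_pos: [0.5094, -0.1703, 0.0339]
tool_rot: [-0.115, 0.993, 0.0, 0.0]
ft_force: [-5.8, 4.2, 14.2]
grip_width: -0.0001
```

M bottomed at 14 N. On to S.

```bash
python3 -m crank '{"dr":[[0,0,0],[0,0,0],[0,0,0],[0,0,0],[0,0,0],[0,0,0],[0,0,0]],"travel":[[0,0,-0.015],[0,0,-0.028],[0,0,-0.028],[0.007,-0.03,-0.028],[0.0135,-0.059,-0.028],[0.0135,-0.059,-0.028],[0.0135,-0.059,-0.028]],"hand":[0,0,0,0,0,0,0]}'
python3 - <<'E'
from workcell import bot,eyes
import cv2
c=eyes.camera("scene");cv2.imwrite("pics/s2.png",cv2.resize(c["color"][150:280,200:330,::-1],None,fx=4,fy=4))
E
```

```text
clock: 6.52
eef_pos: [0.5095, -0.2309, 0.0596]
tool_rot: [-0.115, 0.993, 0.0, -0.001]
ft_force: [-0.2, -0.5, -0.6]
grip_width: 0.0002
```

View pics/s2.png

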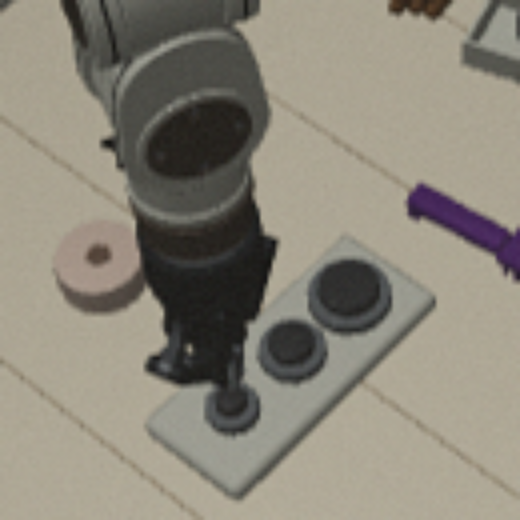

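The picture shows L and M (crop (347,290) and (293,345)) sprung back up, with the fingertips over S at (232,400). Pressing S.

```bash
python3 -m crank '{"dr":[[0,0,0],[0,0,0],[0,0,0],[0,0,0],[0,0,0],[0,0,0],[0,0,0],[0,0,0]],"travel":[[0,0,0.01],[0,0,0.018],[0,0,0.021],[0,0,0.0235],[0,0,0.0255],[0,0,0.027],[0,0,0.028],[0,0,0.028]],"hand":[0,0,0,0,0,0,0,0]}'
```

```text
clock: 7.58
eef_pos: [0.5097, -0.2308, 0.0339]
tool_rot: [-0.115, 0.993, 0.0, 0.0]
ft_force: [-4.8, 4.9, 12.7]
grip_width: 0.0002
```

```bash
python3 -m crank '{"dr":[[0,0,0],[0,0,0],[0,0,0],[0,0,0],[0,0,0],[0,0,0],[0,0,0],[0,0,0],[0,0,0],[0,0,0]],"travel":[[0,0,-0.015],[0,0,-0.03],[0,0,-0.09],[0,0,-0.15],[0,0,-0.2],[-0.01,0.05,-0.21],[-0.02,0.11,-0.21],[-0.03,0.17,-0.21],[-0.04,0.23,-0.21],[-0.055,0.29,-0.21]],"hand":[0,0,0,0,0,0.02,0.04,0.06,0.085,0.085]}'
python3 -m crank '{"dr":[[0,0,0],[0,0,0],[0,0,0],[0,0,0]],"travel":[[-0.01,0.05,0],[-0.02,0.1,0],[-0.02,0.1,0],[-0.02,0.1,0]],"hand":[0.085,0.085,0.085,0.085]}'
python3 - <<'E'
from workcell import bot,eyes
import cv2,numpy as np,pickle
o=bot.get_obs();c=eyes.camera("wrist");cv2.imwrite("pics/w2.png",c["color"][:,:,::-1]);pickle.dump((o,c),open("w2.pkl","wb"))
print(o["joint_pos"],o["tool_rot"],o["eef_pos"],o["ft_force"],o["clock"])
E
```

```text
clock: 8.82
eef_pos: [0.4972, 0.065, 0.2433]
tool_rot: [-0.115, 0.993, -0.0, 0.001]
ft_force: [1.6, -0.3, -0.0]
grip_width: 0.0845
clock: 9.32
eef_pos: [0.4938, 0.1653, 0.2426]
tool_rot: [-0.116, 0.993, -0.0, 0.0]
ft_force: [-0.2, -0.8, -0.0]
grip_width: 0.0852
[ 3.23401925e-01  2.77177773e-01  8.29507586e-02  1.37610544e+00
 -7.03648660e-04  9.17309420e-02] [-1.15576530e-01  9.93298489e-01 -2.96475284e-04  2.99461482e-04] [0.49383177 0.16529197 0.24257781] [-0.18930613 -0.8223235  -0.00108748] 9.325
```

View pics/w2.png

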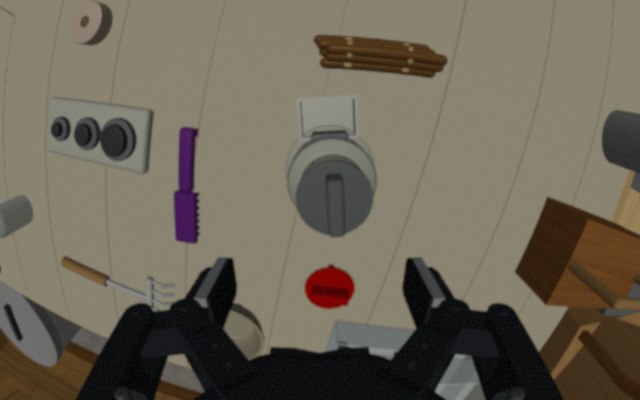

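The wrist view shows the grey cap's disc at (335,195), with the wing running from about (334,175) to (336,236), nearly vertical. The red look-alike is at (330,288). I'll enlarge it to confirm and get the wing's corners.

Run:
```python
import pickle
from h import *
o,c=pickle.load(open("w2.pkl","rb"))
im=c["color"][140:245,285:385,::-1]
im=cv2.convertScaleAbs(cv2.resize(im,None,fx=5.7,fy=5.7,interpolation=cv2.INTER_CUBIC),alpha=1.8)
cv2.imwrite("pics/w2c.png",im)
```

```text
(no output)
```

View pics/w2c.png

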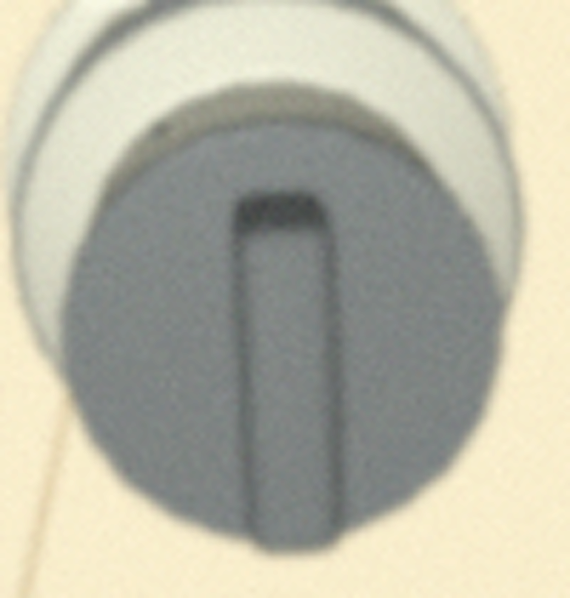

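Run:
```python
import pickle
from h import *
o,c=pickle.load(open("w2.pkl","rb"))
f=lambda x,y,z:wray(o,c,((x+.5)/5.7-.5+285,(y+.5)/5.7-.5+140),z)
A=[f(*p,.152) for p in [(238,230),(331,230),(252,548),(339,548)]]
for a in A: print(a.round(4))
A=np.array(A);a=(A[0]+A[1])/2;b=(A[2]+A[3])/2
d=b-a;print("ctr",(a+b)/2,"len",np.linalg.norm(d),"w",np.linalg.norm(A[0]-A[1]),"yaw",np.degrees(np.arctan2(d[1],d[0])))
for p in [(62,335),(502,335),(280,122)]: print("disc",f(*p,.126).round(4))
R=Ro.from_quat(o["tool_rot"]).as_matrix()
print("tool x yaw",np.degrees(np.arctan2(R[1,0],R[0,0])))
dd=np.array([(a+b)[0]/2,(a+b)[1]/2,.131])-o["eef_pos"];print("tool delta",R.T@dd)
```

```text
[0.4732 0.1659 0.152 ]
[0.4702 0.1783 0.152 ]
[0.5193 0.1793 0.152 ]
[0.5165 0.1917 0.152 ]
ctr [0.49480184 0.17877576 0.152     ] len 0.048110155150078125 w 0.012777472690637108 yaw 16.18556291256378
disc [0.5025 0.1454 0.126 ]
disc [0.4867 0.2123 0.126 ]
disc [0.4621 0.1702 0.126 ]
tool x yaw -166.7262298433037
tool delta [-0.00398137  0.01297427  0.11157141]
```

Wing centre is (.495,.179) at yaw 16°. The measured length is 48 mm (50 given), the thickness 13 mm (14) and the disc 69 mm (70), so it fits the description. Going in.

```bash
python3 -m crank '{"dr":[[0,0,-0.05],[0,0,-0.05],[0,0,-0.05],[0,0,-0.05],[0,0,-0.05],[0,0,-0.05],[0,0,-0.05]],"travel":[[-0.004,0.013,0.01],[-0.004,0.013,0.04],[-0.004,0.013,0.07],[-0.004,0.013,0.095],[-0.004,0.013,0.111],[-0.004,0.013,0.111],[-0.004,0.013,0.111]],"hand":[0.085,0.085,0.085,0.085,0.085,0.07,0.05]}'
python3 - <<'E'
from workcell import bot,eyes
import cv2,numpy as np,pickle
o=bot.get_obs();c=eyes.camera("wrist");cv2.imwrite("pics/w3.png",c["color"][:,:,::-1])
print(o["joint_pos"],o["tool_rot"],o["eef_pos"],o["ft_force"],o["grip_width"])
E
```

```text
clock: 10.25
eef_pos: [0.4951, 0.1789, 0.1317]
tool_rot: [-0.14, 0.99, 0.0, 0.0]
ft_force: [0.3, -0.2, 0.4]
grip_width: 0.0536
[ 3.46794939e-01  3.55773340e-01 -1.04096383e-01  1.11016933e+00
  5.86135753e-05  6.57351091e-02] [-1.40067826e-01  9.90141838e-01  1.06232410e-04  3.64608228e-04] [0.49507351 0.17893878 0.13166167] [ 0.32650511 -0.17019455  0.41777458] 0.05361174901828962
```

View pics/w3.png

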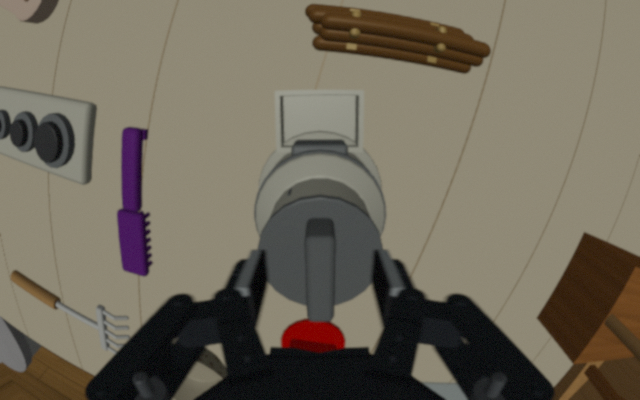

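The wing, (320,215)-(320,320), sits centred between the pads and is parallel to them. Closing.

```bash
python3 -m crank '{"dr":[[0,0,0],[0,0,0],[0,0,0],[0,0,0],[0,0,0],[0,0,0],[0,0,0]],"travel":[[0,0,0],[0,0,0],[0,0,0],[0,0,0],[0,0,0],[0,0,0],[0,0,0]],"hand":[0.03,0.02,0.012,0.005,0.005,0.005,0.005]}'
python3 -c "
from workcell import bot;print(bot.get_obs()['ft_torque'],bot.get_obs()['eef_pos'])"
```

```text
clock: 11.18
eef_pos: [0.495, 0.1792, 0.1319]
tool_rot: [-0.14, 0.99, 0.0, 0.001]
ft_force: [0.1, -0.5, 4.9]
grip_width: 0.0128
[ 0.03504974  0.1562945  -0.01870526] [0.4950018  0.17923056 0.13188268]
```

```bash
python3 -m crank '{"dr":[[0,0,-0.03],[0,0,-0.06],[0,0,-0.08],[0,0,-0.08]],"travel":[[0,0,0],[0,0,0],[0,0,0],[0,0,0]],"hand":[0.005,0.005,0.005,0.005]}'
python3 -c "
from workcell import bot;o=bot.get_obs();print(o['ft_torque'],o['joint_pos'],o['tau'])"
python3 -m crank '{"dr":[[0,0,-0.04],[0,0,-0.08],[0,0,-0.08]],"travel":[[0,0,0],[0,0,0],[0,0,0]],"hand":[0.005,0.005,0.005]}'
python3 -c "
from workcell import bot;o=bot.get_obs();print(o['ft_torque'],o['joint_pos'],o['tau'])"
```

```text
clock: 11.68
eef_pos: [0.4951, 0.1792, 0.1319]
tool_rot: [-0.18, 0.984, 0.0, 0.001]
ft_force: [-0.2, 0.4, 5.8]
grip_width: 0.0124
[-0.04970292  0.04245111  0.03780886] [ 3.47288588e-01  3.55261978e-01 -1.04176556e-01  1.10982018e+00
 -1.79721819e-05 -1.39613117e-02] [ 3.36939970e-02 -3.81764710e+01  2.17174816e+01 -1.14158692e-01
  1.13040363e-02 -1.83719164e-02]
clock: 12.05
eef_pos: [0.4952, 0.1792, 0.1319]
tool_rot: [-0.219, 0.976, 0.0, 0.001]
ft_force: [-0.8, -0.5, 4.8]
grip_width: 0.0127
[-0.02233589  0.04570142  0.10127182] [ 3.47271566e-01  3.55276204e-01 -1.04096938e-01  1.10971108e+00
 -1.08857960e-04 -9.42457803e-02] [ 9.12004587e-03 -3.82203233e+01  2.16859496e+01 -6.90474990e-02
  4.06828697e-02  4.30937880e-02]
```

```bash
for i in 1; do python3 -m crank '{"dr":[[0,0,-0.04],[0,0,-0.08],[0,0,-0.08]],"travel":[[0,0,0],[0,0,0],[0,0,0]],"hand":[0.005,0.005,0.005]}'
python3 -c "
from workcell import bot;o=bot.get_obs();print(o['ft_torque'],o['joint_pos'][5])"; done
```

```text
clock: 12.42
eef_pos: [0.4952, 0.1792, 0.1319]
tool_rot: [-0.258, 0.966, -0.0, 0.001]
ft_force: [0.8, 0.1, 4.6]
grip_width: 0.0127
[-0.09428994 -0.01205069  0.07575823] -0.1742303530839445
```

Turned 13.7° with low torque so far (0.08 N m). Continuing.

```bash
python3 -m crank '{"dr":[[0,0,-0.03],[0,0,-0.06],[0,0,-0.08],[0,0,-0.08]],"travel":[[0,0,0],[0,0,0],[0,0,0],[0,0,0]],"hand":[0.005,0.005,0.005,0.005]}'
python3 -c "
from workcell import bot,eyes;o=bot.get_obs();print(o['ft_torque'],o['joint_pos'][5])
import cv2
c=eyes.camera('wrist');cv2.imwrite('pics/w4.png',c['color'][:,:,::-1])"
```

```text
clock: 12.92
eef_pos: [0.4952, 0.1792, 0.1319]
tool_rot: [-0.296, 0.955, -0.0, 0.001]
ft_force: [-0.5, -0.1, 5.1]
grip_width: 0.0125
[-0.02272588  0.01228448 -0.00072191] -0.25399510910686995
```

View pics/w4.png

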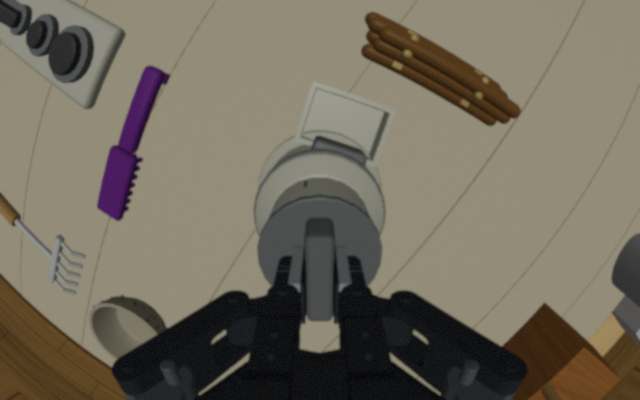

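At 18° the cap has followed (wing parallel to the pads, torque near zero) and it's past the 17° limit for a stop, so anticlockwise is correct. Turning on to about 66°.

```bash
python3 -m crank '{"dr":[[0,0,-0.08],[0,0,-0.18],[0,0,-0.28],[0,0,-0.38],[0,0,-0.48],[0,0,-0.58],[0,0,-0.68],[0,0,-0.76],[0,0,-0.83],[0,0,-0.83]],"travel":[[0,0,0],[0,0,0],[0,0,0],[0,0,0],[0,0,0],[0,0,0],[0,0,0],[0,0,0],[0,0,0],[0,0,0]],"hand":[0.005,0.005,0.005,0.005,0.005,0.005,0.005,0.005,0.005,0.005]}'
python3 -c "
from workcell import bot,eyes;o=bot.get_obs();print(o['ft_torque'],o['joint_pos'][5])
import cv2
c=eyes.camera('wrist');cv2.imwrite('pics/w5.png',c['color'][:,:,::-1])"
```

```text
clock: 14.22
eef_pos: [0.4952, 0.1793, 0.1319]
tool_rot: [-0.656, 0.755, -0.0, 0.001]
ft_force: [0.3, -0.5, 5.1]
grip_width: 0.0126
[-0.00367325  0.06153634  0.116247  ] -1.0842892746633177
```

View pics/w5.png

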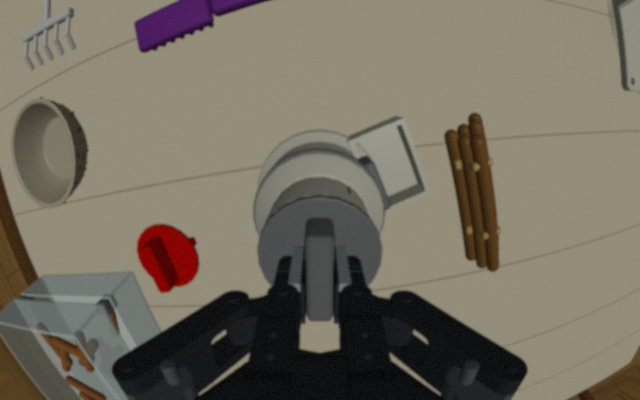

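The cap has turned 66° and the wing is still aligned in the pads. Trying a small lift.

```bash
python3 -m crank '{"dr":[[0,0,0],[0,0,0],[0,0,0],[0,0,0],[0,0,0],[0,0,0]],"travel":[[0,0,-0.001],[0,0,-0.003],[0,0,-0.005],[0,0,-0.007],[0,0,-0.008],[0,0,-0.008]],"hand":[0.005,0.005,0.005,0.005,0.005,0.005]}'
```

```text
clock: 15.02
eef_pos: [0.4946, 0.179, 0.1393]
tool_rot: [-0.656, 0.755, -0.0, 0.0]
ft_force: [-0.4, 0.1, -0.4]
grip_width: 0.0127
```

```bash
python3 -m crank '{"dr":[[0,0,0],[0,0,0],[0,0,0],[0,0,0],[0,0,0],[0,0,0],[0,0,0],[0,0,0],[0,0,0],[0,0,0]],"travel":[[0,0,-0.008],[0,0,-0.018],[0,0,-0.03],[0,0,-0.045],[0,0,-0.06],[0,0,-0.075],[0,0,-0.085],[0,0,-0.092],[0,0,-0.092],[0,0,-0.092]],"hand":[0.005,0.005,0.005,0.005,0.005,0.005,0.005,0.005,0.005,0.005]}'
python3 -m crank '{"dr":[[0,0,0],[0,0,0],[0,0,0],[0,0,0]],"travel":[[0,0,0],[0,0,0],[0,0,0],[0,0,0]],"hand":[0.005,0.005,0.005,0.005]}'
python3 - <<'E'
from workcell import bot,eyes
import cv2
from h import *
o=bot.get_obs();print(o["joint_vel"].round(4),o["ft_torque"])
c=eyes.camera('wrist');cv2.imwrite('pics/w6.png',c['color'][:,:,::-1])
c=eyes.camera('scene');cv2.imwrite('pics/s6.png',cv2.resize(c['color'][40:280,215:455,::-1],None,fx=2.4,fy=2.4))
print(proj(c,[.495,.179,.12]),proj(c,[.495,.179,.22]))
c=eyes.camera('top');cv2.imwrite('pics/t6.png',c['color'][:,:,::-1])
E
```

```text
clock: 16.27
eef_pos: [0.4943, 0.1789, 0.2307]
tool_rot: [-0.656, 0.755, 0.0, -0.001]
ft_force: [0.8, 0.3, -0.5]
grip_width: 0.0126
clock: 16.77
eef_pos: [0.4946, 0.179, 0.2312]
tool_rot: [-0.656, 0.755, 0.0, -0.0]
ft_force: [-0.2, 0.6, -0.2]
grip_width: 0.0129
[-0.0017 -0.002   0.     -0.0018 -0.001  -0.0016] [ 0.03144168 -0.0261101   0.05494708]
[347.63428177 139.90406161] [348.97436563 115.25639659]
```

View pics/w6.png

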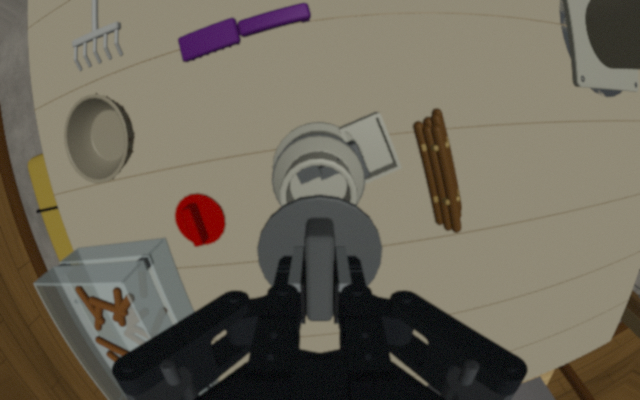

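View pics/s6.png

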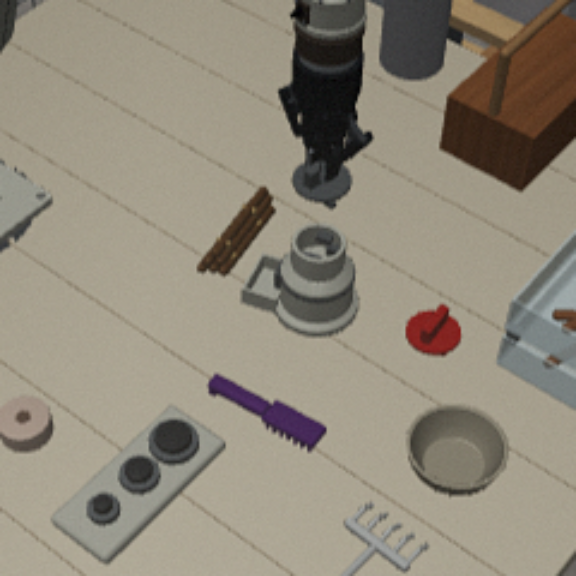

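View pics/t6.png

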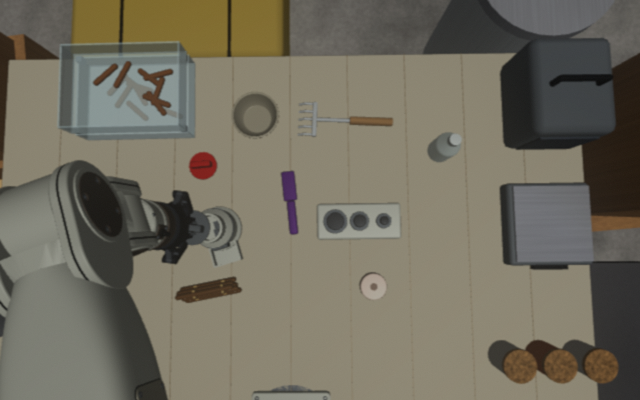

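The cap is held level at crop (322,182), straight over the open neck at (320,243). All the keys are up, and the bystanders are where they were in the first top view. Handing in.

```bash
python3 -c "
from workcell import job,bot;print(job.job_done());print(bot.get_obs()['clock'])"
```

```text
the job is handed in; nothing more can be done
None
the job is handed in; nothing more can be done
```

The job is done and handed in about 17 s into the 67 s allowed. The hopper is open, with the cap held above it.

- **Keys:** I pressed large, medium, then small. Each went down about 6 mm with 13–14 N at the bottom, and the later pictures show all three back up.
- **Cap:** I gripped the grey cap by its wing and turned it anticlockwise about 66°. It met no stop and the torque stayed at or below 0.12 N m. It then lifted straight off with no resistance.
- **Final hold:** The underside of the cap is level, still and about 100 mm above the rim of the open neck, worked out from the lift distance. The grip opening is steady at 12.7 mm. The bystanders and the red look-alike look unmoved in the last top view.

**Disagreements:**
- **Wing position:** My first rough reading from the top view was about 12 mm off the wrist-camera measurement in y, because I had picked the wing's shaded side. I used the wrist value, and it matched the stated sizes.
- **Key positions:** The scene camera put the keys about 5 mm off in y, because its mask included their sides. I used the wrist values there too.
- **Upward force:** I saw about 5 N upward on the tool while gripping the locked cap. It went away once the cap lifted.

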